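Change over the foot blank in the glue press

TASK

The glue press on the carving bench still grips a finished foot (three layers of wood): wind the press open - its screw is not marked and not every screw in this shop has the usual thread, so try it gently both ways and never force it - then pull the bed out and stand the finished foot upright in the plywood tray beside the other one. Stack all the loose wooden discs flat and centred on the ring mark of the pulled-out bed, push the bed fully home and wind the press down until it grips the stack snugly without crushing it. Leave the gouges, the tin and the other foot where they are.

Things in the scene. Friction and masses are not known exactly. Their poses are not given: they have to be found in the camera images.
- press: iron bench screw press, origin on the bench under the screw's axis. Base 120 mm wide, from 330 mm in front (-x) of the axis to 70 mm behind it; two columns at y = -84 and +84 mm; a bridge across them (56 mm wide along x, 215 mm along y, underside 173 mm, top 207 mm above the bench). The bed pulls out along -x. Where it stands and its yaw vary.
- screw_axis (a point): point on the screw's upright axis just above the bridge, 211 mm above the bench; does not move when the crank turns. The knob's axis circles it at a radius of 55 mm.
- screw (a joint): turn of the crank and screw in rad, positive anticlockwise seen from above, 0 at the start, when the plate just bears on the foot: turned one way it stiffens at once and more and more, the other way it runs freely. Thread hand unmarked: find out. Free turning takes about 5 N at the knob; friction holds it where it is left; 9 to 15 N at the knob clamps snugly; about 25 N crushes the work (250 N on it).
- spindle (a joint): height of the screw and pressure plate in m relative to the start (0: plate just on the foot, 66 mm above the bed); one full turn of the crank moves screw, plate and crank together by 30 mm; from -0.032 to a stop at +0.035, where the gap over the bed is 101 mm. The plate touches a stack of n discs at -0.066 + 0.022 n; 1 to 3 mm below that it grips snugly.
- crank_grip (a point): point in the crank's upright dark wooden knob, 16 mm below its top, on its axis. The knob is 28 mm across, 46 mm tall, turns freely on its pin, and can be held from above while it is led round in a circle with the gripper's orientation fixed; it rises and falls with the screw (starts with its top 304 mm above the bench).
- platen: the round sprung pressure plate at the screw's foot; origin at the centre of its underside. It is 90 mm across, 14 mm thick, and goes up and down with the screw, but gives against springs by up to 6 mm: it bears with 30 N as soon as it is pressed in, 15 N more for each mm, and is solid at the end.
- bed (a joint): travel of the steel bed in m: 0 fully home (its ring mark under the screw), 0.17 fully pulled out towards the side with its knob. About 3 N moves it.
- bed_centre (a point): centre of the ring mark on the bed's top face, on that face, 50 mm above the bench. The bed plate is 150 mm long (along its travel) and 112 mm wide, the ring mark 78 mm across. It moves with the bed.
- bed_knob (a point): point on the axis of the bed's upright wooden pull knob, 20 mm below its top; the knob is 30 mm across and 45 mm tall above the bed's face, 155 mm in front of the ring mark's centre.
- cured: the finished foot: an upright wooden cylinder 66 mm across and 66 mm tall in three glued layers (light, darker, light), 160 g, in the press at the start. Origin at its centre, z is its axis.
- tray: open plywood tray, 120 by 230 mm outside (long side along its y axis), 22 mm high, walls and floor 6 mm thick. Origin at the middle of its underside. The other finished foot stands in its +y half; the -y half is free.
- finished: the other finished foot, like the first, standing in the tray.
- disc1: a plain loose wooden disc, 66 mm across, 22 mm thick, 50 g, lying flat on the bench; the body's origin is the disc's centre (11 mm above what it lies on), z is its axis. Two to four discs are there in a run; an absent one reads None.
- disc2: a plain loose wooden disc, 66 mm across, 22 mm thick, 50 g, lying flat on the bench; the body's origin is the disc's centre (11 mm above what it lies on), z is its axis. Two to four discs are there in a run; an absent one reads None.
- disc3: a plain loose wooden disc, 66 mm across, 22 mm thick, 50 g, lying flat on the bench; the body's origin is the disc's centre (11 mm above what it lies on), z is its axis. Two to four discs are there in a run; an absent one reads None.
- disc4: a plain loose wooden disc, 66 mm across, 22 mm thick, 50 g, lying flat on the bench; the body's origin is the disc's centre (11 mm above what it lies on), z is its axis. Two to four discs are there in a run; an absent one reads None.
- gouge1: a carving gouge, 230 mm long, 25 mm thick, lying among the discs (origin at the ferrule between handle and blade, on the bench; blade to +x).
- gouge2: a carving gouge like gouge1, farther back.
- gouge3: a carving gouge like gouge1, farther back.
- wax_tin: a round tin, 84 mm across, 60 mm tall, origin at its underside.
Not all that is in view belongs to the job. What is shaped like the cured but orange or pink is not meant.

How it is judged:
On the way, in this order (a step that is already met when the one before it is completed fails the run):
1. the press is wound open, clear of the foot by 5 mm or more, with the bed still home (value of joint spindle above 0.005 m and value of joint bed below 0.01 m and horizontal distance between cured and bed_centre below 0.02 m), for 0.2 s.
2. the finished foot stands upright in the tray, let go (x of cured in the frame of tray between -0.054 and 0.054 m and y of cured in the frame of tray between -0.109 and 0.109 m and z of cured in the frame of tray between 0.03 and 0.046 m and (angle between cured's own z axis and vertical below 0.1 rad or angle between cured's own z axis and vertical above 3.0416 rad) and linear speed of cured below 0.03 m/s and contact force between the fingers and cured below 0.1 N), for 0.3 s.
3. all the discs lie stacked flat and centred on the pulled-out bed (horizontal distance between each of disc1, disc2, disc3, disc4 and bed_centre below 0.01 m and (angle between disc1's own z axis and vertical below 0.07 rad or angle between disc1's own z axis and vertical above 3.0716 rad) and z of disc1 in the frame of bed_centre between 0.004 and 0.085 m and linear speed of each of disc1, disc2, disc3, disc4 below 0.03 m/s and (angle between disc2's own z axis and vertical below 0.07 rad or angle between disc2's own z axis and vertical above 3.0716 rad) and z of disc2 in the frame of bed_centre between 0.004 and 0.085 m and (angle between disc3's own z axis and vertical below 0.07 rad or angle between disc3's own z axis and vertical above 3.0716 rad) and z of disc3 in the frame of bed_centre between 0.004 and 0.085 m and (angle between disc4's own z axis and vertical below 0.07 rad or angle between disc4's own z axis and vertical above 3.0716 rad) and z of disc4 in the frame of bed_centre between 0.004 and 0.085 m and value of joint bed above 0.1 m), for 0.3 s.
4. the bed is pushed fully home with the stack on it (horizontal distance between each of disc1, disc2, disc3, disc4 and bed_centre below 0.01 m and (angle between disc1's own z axis and vertical below 0.07 rad or angle between disc1's own z axis and vertical above 3.0716 rad) and z of disc1 in the frame of bed_centre between 0.004 and 0.085 m and linear speed of each of disc1, disc2, disc3, disc4 below 0.03 m/s and (angle between disc2's own z axis and vertical below 0.07 rad or angle between disc2's own z axis and vertical above 3.0716 rad) and z of disc2 in the frame of bed_centre between 0.004 and 0.085 m and (angle between disc3's own z axis and vertical below 0.07 rad or angle between disc3's own z axis and vertical above 3.0716 rad) and z of disc3 in the frame of bed_centre between 0.004 and 0.085 m and (angle between disc4's own z axis and vertical below 0.07 rad or angle between disc4's own z axis and vertical above 3.0716 rad) and z of disc4 in the frame of bed_centre between 0.004 and 0.085 m and value of joint bed below 0.01 m), for 0.2 s.
At the end, for the whole second after the job is handed in: All discs lie flat in one stack on the bed, each centred within 10 mm of the ring mark's centre; the bed is home (within 10 mm); the pressure plate grips the stack with more than 12 N; the finished foot stands upright in the tray (all of step 4 and x of cured in the frame of tray between -0.054 and 0.054 m and y of cured in the frame of tray between -0.109 and 0.109 m and z of cured in the frame of tray between 0.03 and 0.046 m and (angle between cured's own z axis and vertical below 0.1 rad or angle between cured's own z axis and vertical above 3.0416 rad) and linear speed of cured below 0.03 m/s and contact force between platen and anything else above 12 N); the robot touches nothing.
It fails at once if the press is forced: more than 250 N on the work (contact force between platen and anything else above 250 N).
It fails at once if a gouge, the tin or the other foot is knocked away (more than 60 mm) (distance of any of gouge1, gouge2, gouge3, wax_tin, finished from where it was at the start of the episode above 0.06 m).
It fails at once if the other finished foot is knocked over (angle between finished's own z axis and vertical above 0.6 rad).
Of disc1, disc2, disc3, disc4 only 2 to 4 are there at a start; the rules pass over those that are not, and their reading is None.
At some moment in a run one of disc1, disc2, disc3, disc4 may be knocked a few centimetres aside while the robot is not near it.
Once in a run the grip may slacken for a moment while it holds something.
It also fails if it takes over 210 s, if anything falls off the work surface, if the arm or the gripper's body presses on something with over 40 N, if the wrist force passes 120 N, or if a joint passes its speed limit or range.

ROBOT

A 6-joint arm with a two-finger parallel gripper is mounted at the origin on the work surface. World frame = base frame: x ahead of the robot, y to its left, z up, the work surface at z = 0. Lengths are in m, angles in rad, forces in N, time in s.
With the tool pointing down it reaches from about 0.25 to 0.775 m from the base axis. Payload 4 kg.
Tool frame: the origin (TCP) lies at the centre of the arm's flange, where the gripper is bolted on; the fingertips stand 199 mm ahead of it and the grasp point (between the pads) lies 180 mm ahead of it (robot.tcp_to_tips is the distance from the TCP to the fingertips, in m); z points along the fingers, y is the line along which they close (so a half turn about z gives the same grasp; the last joint's range is limited). The gripper opens to 94 mm and grips with 3 to 60 N. Pads are 16 mm wide; open, the fingers measure 119 mm over their backs; the gripper's body (75 mm by 177 mm) begins 78 mm behind the grasp point.
Start: joints at [1.147, 0.087, 1.371, -0, 1.684, -0.103], TCP at [0.173, 0.522, 0.405] pointing down, gripper open.
Joint ranges: [-3.1, 3.1], [-0.76, 2.03], [0.27, 2.55], [-1.08, 4.22], [0.17, 2.65], [-2.57, 2.57]. Speed limits (rad/s): [2.79, 2.79, 3.14, 3.14, 3.14, 3.14].

INTERFACE

Orientations are given as [roll, pitch, yaw] about the fixed x, y, z axes, in that order (R = Rz(yaw) Ry(pitch) Rx(roll)).
In Python, from bench import telemetry, snapshot, ticket, robot gives the robot as it stands.
- The arm moves only by the tool apply_moves, never from a script. Its argument "moves" is a list that holds one entry, the list of rows, each a list of 5 numbers: the shift along the tool's x, y, z in units of 50 mm (1.0 is 50 mm), then the turn about the tool's z in units of 10 degrees (1.0 is 10 degrees), then the closure, from 0 (fully open) to 1 (shut). A call has 1 to 10 rows; each row is the pose to reach, as a shift and turn from the pose commanded when the call began, along the tool's axes at that moment; what a row does not reach only later rows make up. A row lasts 1/8 s, in which the tool goes at most 62.5 mm and 10.7 degrees, less where a joint would pass 70% of its speed; a pose out of reach is approached as far as the arm can. A call with a gripper value outside its range is refused whole. The fingers move at their own pace and stop on an object; the grip force is fixed at half the most. Time passes only in rows, so rows that repeat a pose let the fingers close. It gives the time, the measured TCP pose, the force, the opening and the grip force at its end, in the units of the state.
- telemetry.get_obs(): the state, without advancing time (a new reading comes with each control period).
- snapshot(name): name is "scene" or "top" or "wrist"; returns a dict with "image" (420x560x3 uint8, red, green, blue), "fovy" (degrees; the focal length in pixels is half the picture's height over the tangent of half this angle, whatever the lens; pixels are square), "cx", "cy" (the principal point, pixels), "R" (3x3) and "t" (3): a world point X has camera coordinates R X + t. Camera axes: x right, y down, z forward; pixel columns grow to the right and rows downward; lengths in m; the calibration is good to about 2 mm. The wrist camera is an equidistant fisheye: a pixel r from the principal point sees the ray r / f radians off the axis. A picture is of the moment at which its call begins. There is no depth.
- ticket.close_job(): hands the job in; it is judged then, once.
The state is a dict: "time": time; "joint_positions": joint angles; "qvel": joint speeds; "joint_torque": joint torques, N m; "tool_pos": TCP position; "ee_rot": TCP orientation; "wrist_force": force on the tool from outside, world axes, zero at the start; "wrist_torque": the same for the moment, N m; "width": finger opening in m; "finger_force": force on a finger pad.
Only numpy, scipy, OpenCV 4.12 (cv2) and the standard library are available. Lean on these libraries where they do the work, as an engineer would, in place of code of your own. Each camera call takes 0.05 s, during which the arm holds its last target. There are 200 camera calls.

## Working session

There is one attempt and no reset: what is moved stays moved. The work goes in short steps, Python scripts to look and compute and a tool call to move; the robot and the scene stay as the last step left them, time stands still between calls to the robot, and variables do not carry over. Pictures are saved under pics/ and viewed, at most 14 in all, crops included, and the job is handed in when it is done.

Besides the shell and the picture viewer there is one more tool, called as name(argument=value, ...) on one line, values as JSON. apply_moves: Moves the arm, as the interface text tells. Its arguments: {"type":"object","properties":{"moves":{"type":"array","items":{"type":"array","items":{"type":"array","items":{"type":"number"}}}}},"required":["moves"]}

```bash
ls; mkdir -p pics
cat > h.py <<'E'
import numpy as np, cv2, pickle
from bench import telemetry, snapshot, ticket, robot
def take(name,fn):
    s=snapshot(name); cv2.imwrite(f'pics/{fn}.png',cv2.cvtColor(s['image'],cv2.COLOR_RGB2BGR)); pickle.dump(s,open(f'pics/{fn}.pkl','wb')); return s
def load(fn): return pickle.load(open(f'pics/{fn}.pkl','rb'))
def f_(s): return 210/np.tan(np.radians(s['fovy'])/2)
def px2w(s,u,v,z,fish=False):
    f=f_(s); d=np.array([(u-s['cx'])/f,(v-s['cy'])/f,1.])
    if fish:
        r=np.hypot(d[0],d[1]); d=np.array([d[0]/r*np.sin(r),d[1]/r*np.sin(r),np.cos(r)]) if r>1e-9 else d
    R=np.array(s['R']);t=np.array(s['t']); c=-R.T@t; w=R.T@d
    return c+w*(z-c[2])/w[2]
def w2px(s,X,fish=False):
    p=np.array(s['R'])@np.array(X)+np.array(s['t']); f=f_(s)
    if fish:
        r=np.hypot(p[0],p[1]); th=np.arctan2(r,p[2]); return s['cx']+f*th*p[0]/r, s['cy']+f*th*p[1]/r
    return s['cx']+f*p[0]/p[2], s['cy']+f*p[1]/p[2]
def st():
    o=telemetry.get_obs()
    for k in ('time','tool_pos','ee_rot','wrist_force','width','finger_force'): print(k,np.round(o[k],4))
    return o
def crop(fn,x0,y0,x1,y1,k,out):
    cv2.imwrite(f'pics/{out}.png',cv2.resize(cv2.imread(f'pics/{fn}.png')[y0:y1,x0:x1],None,fx=k,fy=k,interpolation=cv2.INTER_CUBIC))
E
python3 - <<'E'
from h import *
o=st(); print(o['joint_positions'])
for n in('scene','top'):
    s=take(n,n+'0'); print(s['fovy'],s['cx'],s['cy'],-np.array(s['R']).T@s['t'])
a=cv2.imread('pics/scene0.png');b=cv2.imread('pics/top0.png')
E
```

```text
pics
time 0.0
tool_pos [0.1734 0.5218 0.4035]
ee_rot [-3.1394e+00 -2.0000e-04  2.8209e+00]
wrist_force [-0.6726  0.9623  0.7361]
width 0.0941
finger_force 0.0
[ 1.14692096e+00  8.79267777e-02  1.37223466e+00 -6.36665516e-06
  1.68359490e+00 -1.03143692e-01]
44.52203180316789 275.3539719820124 213.21614947492458 [0.9169813  0.78823302 0.93829978]
55.74491058715833 285.90026526719674 208.66641859390703 [ 0.47035384 -0.0052622   1.11659833]
```

View pics/top0.png

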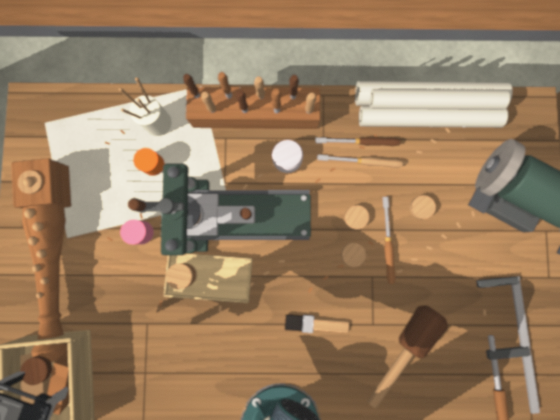

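View pics/scene0.png

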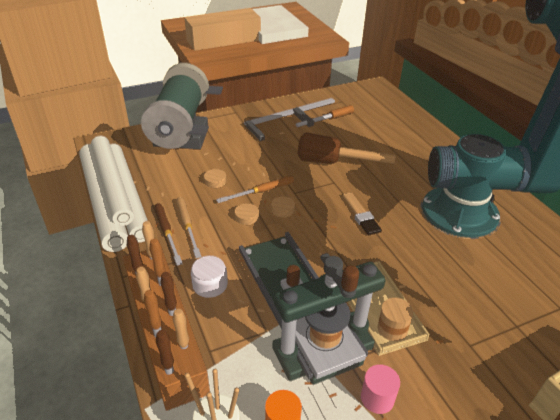

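The top view shows the press at about (187,208), with its bed pulling out to image right. The tray is at (208,278) with the other foot at (181,276). Disc candidates are (357,217), (424,207) and a dark one at (354,255). The orange (148,161) and pink (136,232) cylinders are decoys.

Run:
```python
from h import *
a=cv2.resize(cv2.imread('pics/top0.png')[145:305,110:330],None,fx=3.6,fy=3.6,interpolation=cv2.INTER_CUBIC)
cv2.imwrite('pics/c1.png',a[:600])
a=cv2.resize(cv2.imread('pics/top0.png')[180:290,320:460],None,fx=4,fy=4,interpolation=cv2.INTER_CUBIC)[:440]
b=cv2.resize(cv2.imread('pics/scene0.png')[160:230,190:310],None,fx=2,fy=2,interpolation=cv2.INTER_CUBIC)
c=np.zeros((600,560,3),np.uint8); c[:440]=a; c[445:585,:240]=b
cv2.imwrite('pics/c2.png',c)
crop('scene0',230,220,430,400,3,'c3')
```

```text
(no output)
```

View pics/c1.png

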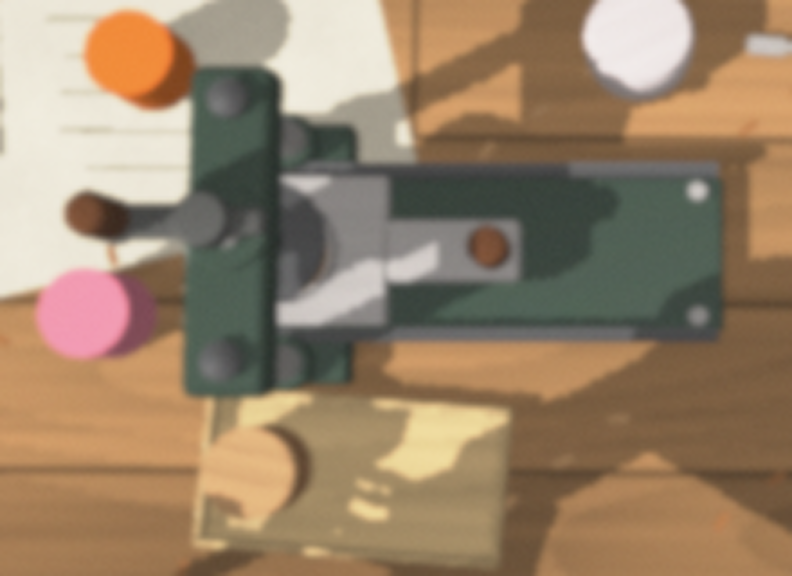

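View pics/c2.png

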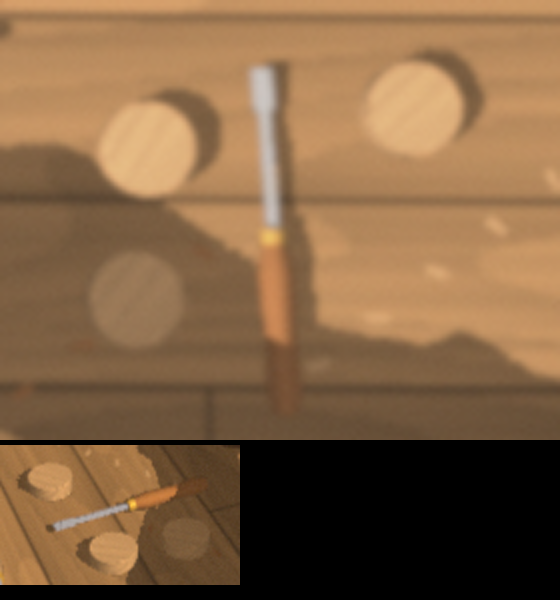

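View pics/c3.png

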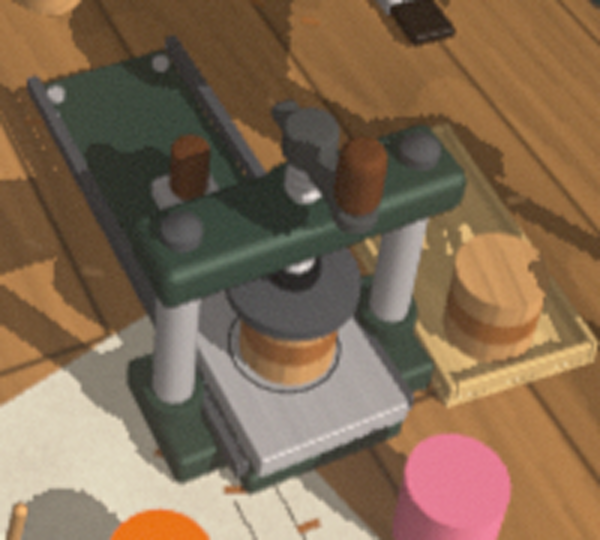

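The crops confirm three loose discs, one of them in the arm's shadow, and no colour decoys among them. In top pixels the crank knob top is at (135.6,204.4), the bed knob at (245.6,213.3) and the bridge bolts at (173,172) and (171,245).

Run:
```python
from h import *
t=load('top0'); s=load('scene0')
P=lambda n,u,v,z: print(n,np.round(px2w(t,u,v,z),4))
P('crank',135.6,204.4,.304); print('crank scene',px2w(s,350.7,269.3,.304))
P('bedknob',245.6,213.3,.095); print('bk scene',px2w(s,293.7,267.7,.095))
P('boltL',173.3,171.7,.212);P('boltR',171.1,244.7,.212)
P('sc1',303.6,197.8,.035);P('sc2',303.6,232.5,.035)
for c in((205,395),(509,407),(497,568),(195,545)): P('tray',110+c[0]/3.6,145+c[1]/3.6,.022)
P('fin',110+248/3.6,145+471/3.6,.072)
for c in((147,150),(415,109),(137,300)): P('disc',320+c[0]/4,180+c[1]/4,.022)
P('tin',287.5,155,.06)
P('gouge fer',320+270/4,180+237/4,.012);P('gouge tip',320+262/4,180+68/4,.005);P('gouge end',320+285/4,180+412/4,.012)
```

```text
crank [0.5585 0.2993 0.304 ]
crank scene [0.56252838 0.30554617 0.304     ]
bedknob [0.5598 0.0933 0.095 ]
bk scene [0.56079886 0.09333085 0.095     ]
boltL [0.6449 0.2502 0.212 ]
boltR [0.4771 0.2495 0.212 ]
sc1 [ 0.6088 -0.0594  0.035 ]
sc2 [ 0.5136 -0.0595  0.035 ]
tray [0.4512 0.3134 0.022 ]
tray [0.4435 0.0826 0.022 ]
tray [0.3234 0.0898 0.022 ]
tray [0.3392 0.317  0.022 ]
fin [0.3978 0.266  0.072 ]
disc [ 0.5565 -0.2072  0.022 ]
disc [ 0.5862 -0.3938  0.022 ]
disc [ 0.4534 -0.1991  0.022 ]
tin [ 0.7223 -0.0143  0.06  ]
gouge fer [ 0.4972 -0.2939  0.012 ]
gouge tip [ 0.6165 -0.2924  0.005 ]
gouge end [ 0.3774 -0.3018  0.012 ]
```

apply_moves(moves=[[[0, 0, -1.2, 0, 0], [0, 0, -2.4, 1, 0], [0, 0, -3, 2, 0], [-1, -0.2, -3, 3, 0], [-2.1, -0.4, -3, 4, 0], [-3.2, -0.6, -3, 5, 0], [-4.3, -0.8, -3, 6, 0], [-5.4, -1, -3, 7.16, 0], [-6.5, -1.2, -3, 7.16, 0], [-7.6, -1.5, -3, 7.16, 0]]])

```text
time: 1.35
tool_pos: [0.512, 0.33, 0.5538]
ee_rot: [-3.14, 0.0, 1.571]
wrist_force: [0.5, 0.8, 0.5]
width: 0.0938
finger_force: 0.0
```

```bash
cat >> h.py <<'E'
def go(x,y,z,yaw=np.pi/2):
    """rows needed from present pose to TCP target (world)"""
    o=telemetry.get_obs(); p=np.array(o['tool_pos']); a=o['ee_rot'][2]
    d=np.array([x,y,z])-p; c,s=np.cos(a),np.sin(a)
    tx=d@[c,s,0]; ty=d@[s,-c,0]
    w=(a-yaw+np.pi)%(2*np.pi)-np.pi
    print('units',np.round([tx/.05,ty/.05,-d[2]/.05,np.degrees(w)/10],3))
E
python3 - <<'E'
from h import *
st(); go(.5605,.303,.53); s=take('wrist','w1'); print(-np.array(s['R']).T@s['t'], f_(s),s['cx'],s['cy'])
print(w2px(s,[.5605,.303,.304],True),w2px(s,[.561,.2485,.207],True))
E
```

```text
time 1.35
tool_pos [0.512  0.33   0.5538]
ee_rot [-3.1403e+00  3.0000e-04  1.5714e+00]
wrist_force [0.4956 0.7908 0.4767]
width 0.0938
finger_force 0.0
units [-0.541  0.969  0.475  0.003]
[0.51136483 0.4116294  0.5339855 ] 325.19226210127806 275.6055636324031 205.68563562334506
(np.float64(338.5357975067468), np.float64(255.56188325692975)) (np.float64(320.3593967175591), np.float64(262.8090903227958))
```

View pics/w1.png

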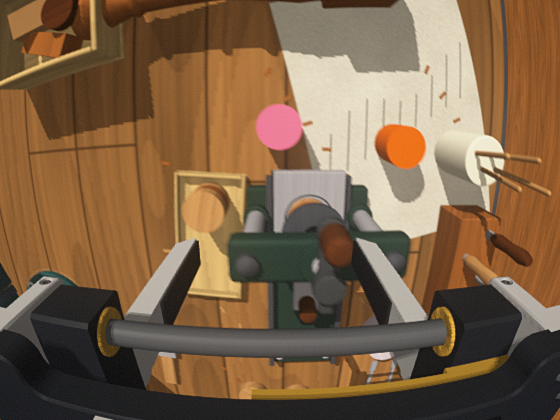

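Run:
```python
from h import *
crop('w1',220,180,420,330,4,'c4')
s=load('w1'); print(w2px(s,[.5605,.303,.258],True),px2w(s,335,235,.304,True),px2w(s,338,243,.304,True))
```

```text
(np.float64(329.6992122000107), np.float64(234.3557755599524)) [0.55649179 0.32053001 0.304     ] [0.55930124 0.31381077 0.304     ]
```

View pics/c4.png

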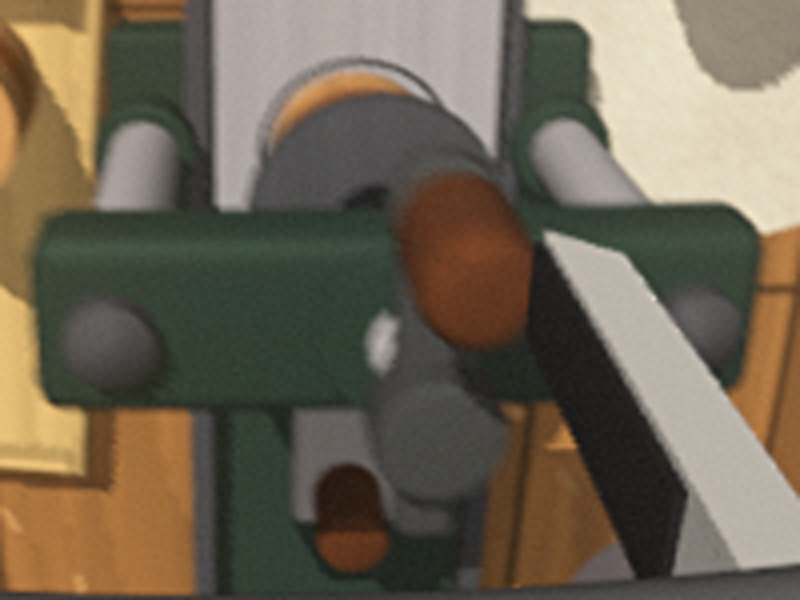

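The knob top is at about (338,253), which matches the predicted (338.5,255.6). I'll grip it now.

apply_moves(moves=[[[-0.53, 0.97, 0, 0, 0], [-0.53, 0.97, 0.9, 0, 0], [-0.53, 0.97, 1.7, 0, 0], [-0.53, 0.97, 1.7, 0, 0.5], [-0.53, 0.97, 1.7, 0, 1], [-0.53, 0.97, 1.7, 0, 1], [-0.53, 0.97, 1.7, 0, 1], [-0.53, 0.97, 1.7, 0, 1]]])

```text
time: 2.4
tool_pos: [0.5588, 0.3045, 0.4708]
ee_rot: [3.14, -0.001, 1.571]
wrist_force: [0.6, -0.4, -1.4]
width: 0.0477
finger_force: 0.0
```

Run:
```python
from h import *
st()
```

```text
time 2.4
tool_pos [0.5588 0.3045 0.4708]
ee_rot [ 3.1399e+00 -8.0000e-04  1.5713e+00]
wrist_force [ 0.5608 -0.3531 -1.4395]
width 0.0477
finger_force 0.0
```

apply_moves(moves=[[[0, 0, 0, 0, 1], [0, 0, 0, 0, 1], [0, 0, 0, 0, 1], [0, 0, 0, 0, 1], [0, 0, 0, 0, 1]]])

```text
time: 3.02
tool_pos: [0.5598, 0.3043, 0.4698]
ee_rot: [3.138, -0.001, 1.57]
wrist_force: [5.5, 0.4, -0.4]
width: 0.0277
finger_force: 30.0
```

apply_moves(moves=[[[0, -0.08, 0, 0, 1], [-0.01, -0.15, 0, 0, 1], [-0.01, -0.15, 0, 0, 1], [-0.01, -0.15, 0, 0, 1]]])

```text
time: 3.52
tool_pos: [0.5525, 0.3037, 0.4691]
ee_rot: [3.139, 0.0, 1.57]
wrist_force: [5.8, -0.7, -2.3]
width: 0.0276
finger_force: 30.0
```

apply_moves(moves=[[[0, 0.1, 0, 0, 1], [0.01, 0.2, 0, 0, 1], [0, 0.3, 0, 0, 1], [0, 0.3, 0, 0, 1], [0, 0.3, 0, 0, 1]]])

```text
time: 4.15
tool_pos: [0.5658, 0.3042, 0.4702]
ee_rot: [-3.14, -0.0, 1.572]
wrist_force: [-5.3, 0.1, 1.8]
width: 0.0273
finger_force: 30.0
```

apply_moves(moves=[[[-0.02, 0.1, 0, 0, 1], [-0.06, 0.2, -0.02, 0, 1], [-0.09, 0.3, -0.03, 0, 1], [-0.09, 0.3, -0.03, 0, 1], [-0.09, 0.3, -0.03, 0, 1]]])

```text
time: 4.78
tool_pos: [0.5809, 0.3005, 0.4716]
ee_rot: [-3.141, -0.003, 1.573]
wrist_force: [-4.0, 2.9, 1.6]
width: 0.0271
finger_force: 30.0
```

Clockwise raises the spindle with a steady 5 N or so, which means a left-hand thread. I'll keep going clockwise to about 180°.

```bash
cat >> h.py <<'E'
def arc(a0,ths,s=1):
    "crank circle; angles clockwise from +y in deg; rows relative to a0 (tool x=+y, tool y=+x); clockwise raises"
    a=np.radians(a0)
    for t in ths:
        r=np.radians(t); print([round(float(v),2) for v in (1.1*(np.cos(r)-np.cos(a)),1.1*(np.sin(r)-np.sin(a)),-(t-a0)/360*.6)],t)
E
python3 -c "
from h import *
arc(24,range(34,125,10)); print(); arc(124,[134,144,154,164,174,180])"
```

```text
[-0.09, 0.17, -0.02] 34
[-0.21, 0.32, -0.03] 44
[-0.36, 0.44, -0.05] 54
[-0.52, 0.54, -0.07] 64
[-0.7, 0.61, -0.08] 74
[-0.89, 0.65, -0.1] 84
[-1.08, 0.65, -0.12] 94
[-1.27, 0.62, -0.13] 104
[-1.45, 0.56, -0.15] 114
[-1.62, 0.46, -0.17] 124

[-0.15, -0.12, -0.02] 134
[-0.27, -0.27, -0.03] 144
[-0.37, -0.43, -0.05] 154
[-0.44, -0.61, -0.07] 164
[-0.48, -0.8, -0.08] 174
[-0.48, -0.91, -0.09] 180
```

apply_moves(moves=[[[-0.09, 0.17, -0.02, 0, 1], [-0.21, 0.32, -0.03, 0, 1], [-0.36, 0.44, -0.05, 0, 1], [-0.52, 0.54, -0.07, 0, 1], [-0.7, 0.61, -0.08, 0, 1], [-0.89, 0.65, -0.1, 0, 1], [-1.08, 0.65, -0.12, 0, 1], [-1.27, 0.62, -0.13, 0, 1], [-1.45, 0.56, -0.15, 0, 1], [-1.62, 0.46, -0.17, 0, 1]]])

```text
time: 6.02
tool_pos: [0.6061, 0.2187, 0.4802]
ee_rot: [3.133, -0.003, 1.571]
wrist_force: [6.5, 3.9, 0.4]
width: 0.0277
finger_force: 30.0
```

apply_moves(moves=[[[-0.15, -0.12, -0.02, 0, 1], [-0.27, -0.27, -0.03, 0, 1], [-0.37, -0.43, -0.05, 0, 1], [-0.44, -0.61, -0.07, 0, 1], [-0.48, -0.8, -0.08, 0, 1], [-0.48, -0.91, -0.09, 0, 1], [-0.48, -0.91, -0.09, 0, 1], [-0.48, -0.91, -0.09, 0, 1]]])

```text
time: 7.02
tool_pos: [0.5601, 0.1943, 0.4849]
ee_rot: [3.136, -0.001, 1.57]
wrist_force: [4.6, 0.4, 1.7]
width: 0.027
finger_force: 30.0
```

apply_moves(moves=[[[0, 0, 0, 0, 0.4], [0, 0, 0, 0, 0.4], [0, 0, 0, 0, 0.4], [0, 0, -0.6, 0, 0.4], [0, 0, -1.2, 0, 0.4], [-1, 0, -1.2, 0, 0.4], [-2.02, 0, -1.2, 0, 0.4], [-2.02, 0, -0.2, 0, 0.4], [-2.02, 0, 1, 0, 0.4], [-2.02, 0, 2.2, 0, 0.4]]])

```text
time: 8.28
tool_pos: [0.5586, 0.0931, 0.3727]
ee_rot: [3.141, -0.0, 1.571]
wrist_force: [0.1, 0.3, 0.4]
width: 0.0565
finger_force: 0.0
```

Run:
```python
from h import *
go(.5603,.0936,.257); s=take('wrist','w2'); print(w2px(s,[.5603,.0936,.095],True)); take('top','top1')
```

```text
units [ 1.000e-02  3.300e-02  2.315e+00 -2.000e-03]
(np.float64(278.2653624245079), np.float64(211.8933431560969))
```

View pics/w2.png

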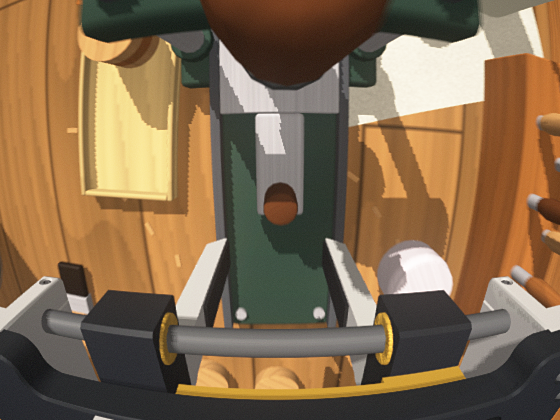

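The bed knob is at (281,209), within about 2 mm of the prediction. The crank knob sits close under the camera, so I'll turn the tool to yaw π before descending.

apply_moves(moves=[[[0, 0, 0, -1, 0.4], [0, 0, 0, -2, 0.4], [0, 0, 0, -3, 0.4], [0, 0, 0, -4, 0.4], [0.03, 0.04, 0, -5, 0.4], [0.03, 0.04, 0, -6, 0.4], [0.03, 0.04, 0, -7, 0.4], [0.03, 0.04, 0, -8, 0.4], [0.03, 0.04, 0.5, -9, 0.4], [0.03, 0.04, 1, -9, 0.4]]])

```text
time: 9.62
tool_pos: [0.5624, 0.095, 0.3286]
ee_rot: [3.141, 0.008, -3.14]
wrist_force: [0.1, 0.5, -0.7]
width: 0.0562
finger_force: 0.0
```

apply_moves(moves=[[[0, 0, 0.7, 0, 0.4], [0, 0, 1.3, 0, 0.4], [0, 0, 1.3, 0, 0.7], [0, 0, 1.3, 0, 1], [0, 0, 1.3, 0, 1], [0, 0, 1.3, 0, 1], [0, 0, 1.3, 0, 1], [0, 0, 1.3, 0, 1], [0, 0, 1.3, 0, 1]]])

```text
time: 10.75
tool_pos: [0.5619, 0.0952, 0.2622]
ee_rot: [3.14, 0.006, -3.141]
wrist_force: [0.7, 1.0, 6.2]
width: 0.0294
finger_force: 30.0
```

apply_moves(moves=[[[0, -0.1, 0, 0, 1], [0, -0.3, 0, 0, 1], [0, -0.6, 0, 0, 1], [0, -0.95, 0, 0, 1], [0, -1.3, 0, 0, 1], [0, -1.65, 0, 0, 1], [0, -2, 0, 0, 1], [0, -2.3, 0, 0, 1], [0, -2.55, 0, 0, 1], [0, -2.75, 0, 0, 1]]])

```text
time: 12.0
tool_pos: [0.5624, -0.0424, 0.2622]
ee_rot: [3.14, 0.008, -3.141]
wrist_force: [2.7, 3.9, 6.0]
width: 0.0293
finger_force: 30.0
```

apply_moves(moves=[[[0, -0.2, 0, 0, 1], [0, -0.4, 0, 0, 1], [0, -0.55, 0, 0, 1], [0, -0.6, 0, 0, 1], [0, -0.6, 0, 0, 1]]])

```text
time: 12.62
tool_pos: [0.5626, -0.0726, 0.2622]
ee_rot: [-3.142, 0.008, -3.141]
wrist_force: [3.6, 1.2, 4.3]
width: 0.0297
finger_force: 30.0
```

apply_moves(moves=[[[0, 0, 0, 0, 0.5], [0, 0, 0, 0, 0], [0, 0, 0, 0, 0], [0, 0, -1, 0, 0], [0, 0, -2.2, 0, 0], [0, 0, -3, 0, 0], [0, 0, -3, 0, 0]]])

```text
time: 13.5
tool_pos: [0.5613, -0.0727, 0.4136]
ee_rot: [-3.14, 0.008, -3.141]
wrist_force: [-0.1, -0.3, -0.3]
width: 0.0929
finger_force: 0.0
```

Run:
```python
from h import *
st(); take('wrist','w3'); s=take('top','top2'); 
crop('top2',120,140,440,340,2.5,'c5')
print(w2px(s,[.561,.081,.116]),w2px(s,[.561,.081,.05]))
```

```text
time 13.5
tool_pos [ 0.5613 -0.0727  0.4136]
ee_rot [-3.1396  0.0081 -3.1413]
wrist_force [-0.1099 -0.2849 -0.257 ]
width 0.0929
finger_force 0.0
(np.float64(249.68041235729774), np.float64(212.14687914150164)) (np.float64(251.76015768697232), np.float64(214.37025629158066))
```

View pics/c5.png

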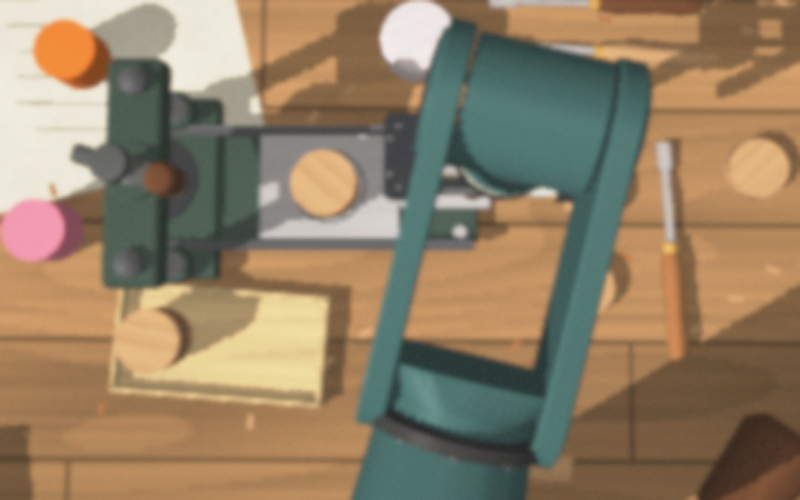

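The foot stands at (249.6,212.8) on the bed, as predicted, and the free half of the tray is clear. I'll grasp the foot.

apply_moves(moves=[[[0.03, 1, 0, 0, 0], [0.03, 2, 0, 0, 0], [0.03, 3.07, 0, 0, 0], [0.03, 3.07, 0.5, 0, 0], [0.03, 3.07, 1.5, 0, 0], [0.03, 3.07, 2.3, 0, 0], [0.03, 3.07, 2.87, 0, 0], [0.03, 3.07, 2.87, 0, 0.5], [0.03, 3.07, 2.87, 0, 1], [0.03, 3.07, 2.87, 0, 1]]])

```text
time: 14.85
tool_pos: [0.56, 0.081, 0.2672]
ee_rot: [3.141, 0.003, -3.141]
wrist_force: [-0.1, 0.8, -0.7]
width: 0.0674
finger_force: 0.2
```

apply_moves(moves=[[[0, 0, 0, 0, 1], [0, 0, 0, 0, 1], [0, 0, 0, 0, 1]]])

```text
time: 15.22
tool_pos: [0.5599, 0.0811, 0.2672]
ee_rot: [3.141, 0.003, -3.141]
wrist_force: [0.0, 1.4, 5.1]
width: 0.0657
finger_force: 30.0
```

apply_moves(moves=[[[0, 0, -0.5, 0, 1], [0, 0, -1.2, 0, 1], [0, 0, -1.6, 0, 1], [0.7, 0.2, -1.6, 0, 1], [1.5, 0.5, -1.6, 0, 1], [2.3, 0.8, -1.6, 0, 1], [3, 1.05, -1.6, 0, 1], [3.48, 1.2, -1.6, 0, 1], [3.48, 1.2, -1.6, 0, 1], [3.48, 1.2, -1.6, 0, 1]]])

```text
time: 16.48
tool_pos: [0.3858, 0.1407, 0.3454]
ee_rot: [-3.141, 0.0, -3.141]
wrist_force: [-0.2, 0.1, -1.1]
width: 0.066
finger_force: 30.0
```

Run:
```python
from h import *
st(); go(.386,.141,.224,np.pi); s=take('wrist','w4')
for p in([.4512,.3134,.022],[.4435,.0826,.022],[.3234,.0898,.022],[.3392,.317,.022]): print(w2px(s,p,True))
```

```text
time 16.475
tool_pos [0.3858 0.1407 0.3454]
ee_rot [-3.1412e+00  1.0000e-04 -3.1414e+00]
wrist_force [-0.2182  0.1312 -1.1209]
width 0.066
finger_force 29.9944
units [-4.000e-03  6.000e-03  2.428e+00  1.000e-03]
(np.float64(430.6976240686663), np.float64(256.44751906427973))
(np.float64(220.44366874145385), np.float64(253.59341379413314))
(np.float64(222.2473159046941), np.float64(135.61928952249065))
(np.float64(447.14042193427497), np.float64(156.68650277475982))
```

View pics/w4.png

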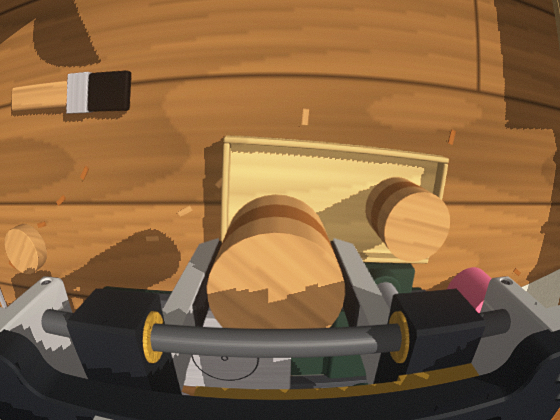

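The tray corners are where predicted. I'll lower the foot.

apply_moves(moves=[[[0, 0, 0.8, 0, 1], [0, 0, 1.6, 0, 1], [0, 0, 2.1, 0, 1], [0, 0, 2.35, 0, 1], [0, 0, 2.43, 0, 1], [0, 0, 2.43, 0, 1]]])

```text
time: 17.27
tool_pos: [0.3861, 0.1409, 0.2249]
ee_rot: [3.141, 0.001, -3.141]
wrist_force: [0.2, 0.1, -1.4]
width: 0.066
finger_force: 30.0
```

apply_moves(moves=[[[0, 0, 0, 0, 0.2], [0, 0, 0, 0, 0], [0, 0, 0, 0, 0], [0, 0, 0, 0, 0], [0, 0, -0.6, 0, 0], [0, 0, -1.6, 0, 0], [0, 0, -2.6, 0, 0], [0, 0, -3.2, 0, 0], [0, 0, -3.2, 0, 0]]])

```text
time: 18.4
tool_pos: [0.3859, 0.141, 0.3869]
ee_rot: [3.14, 0.006, -3.141]
wrist_force: [0.1, -0.4, -1.0]
width: 0.0939
finger_force: 0.0
```

Run:
```python
from h import *
take('top','top3'); crop('top3',220,170,460,300,3.3,'c6')
```

```text
(no output)
```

View pics/c6.png

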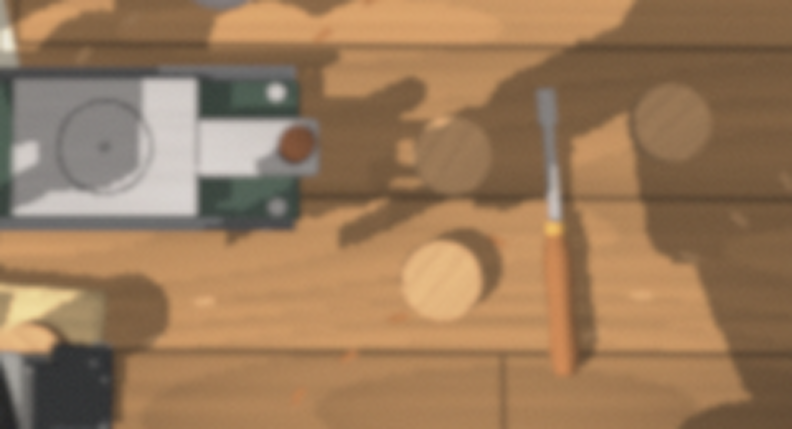

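The ring mark centre is at crop (104,147), with discs at (453,155), (442,280) and (673,121).

Run:
```python
from h import *
t=load('top3')
for n,u,v,z in(('ring',104,147,.05),('knob',297,144,.095),('dA',453,155,.022),('dB',442,280,.022),('dC',673,121,.022)): print(n,np.round(px2w(t,220+u/3.3,170+v/3.3,z),4))
s=load('w4'); print(px2w(s,224,358,.05,True))
go(.451,-.2,.35,np.pi)
```

```text
ring [0.5605 0.0817 0.05  ]
knob [ 0.56  -0.073  0.095]
dA [ 0.558  -0.2087  0.022 ]
dB [ 0.4538 -0.1983  0.022 ]
dC [ 0.5879 -0.3944  0.022 ]
[0.56343454 0.08116728 0.05      ]
units [-1.307e+00 -6.819e+00  6.930e-01  2.000e-03]
```

apply_moves(moves=[[[-0.2, -0.8, 0, 0, 0], [-0.4, -1.8, 0, 0, 0], [-0.6, -2.9, 0, 0, 0], [-0.8, -4, 0, 0, 0], [-1, -5.1, 0, 0, 0], [-1.2, -6.2, 0, 0, 0], [-1.36, -6.79, 0.5, 0, 0], [-1.36, -6.79, 1.5, 0, 0], [-1.36, -6.79, 1.7, 0, 0], [-1.36, -6.79, 1.7, 0, 0]]])

```text
time: 19.7
tool_pos: [0.4533, -0.1981, 0.2979]
ee_rot: [3.14, -0.003, -3.141]
wrist_force: [0.0, -0.0, -0.0]
width: 0.0939
finger_force: 0.0
```

Run:
```python
from h import *
go(.4538,-.1983,.204,np.pi); s=take('wrist','w5'); print(w2px(s,[.4538,-.1983,.022],True))
crop('w5',150,120,410,330,3,'c7')
```

```text
units [-0.011 -0.004  1.877  0.005]
(np.float64(275.78814609802436), np.float64(216.41801773989974))
```

View pics/c7.png

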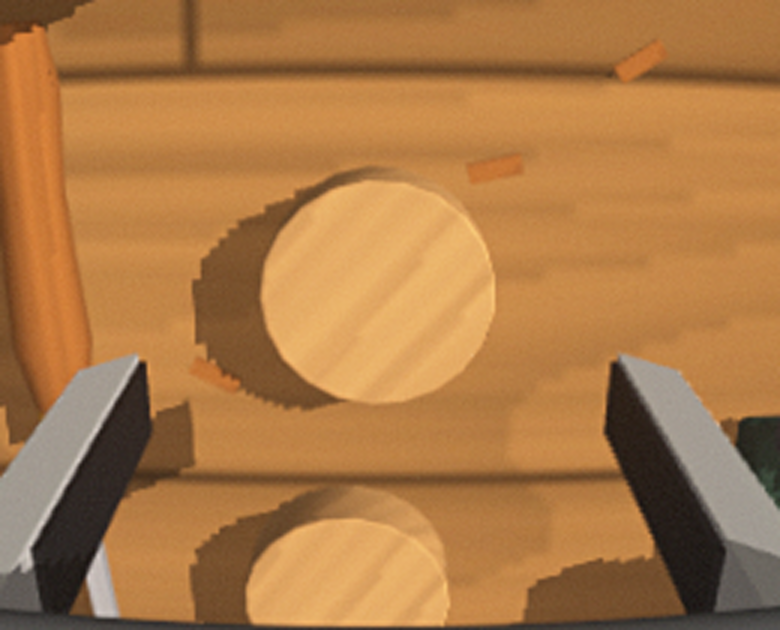

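The disc is at (276,217), within 1 px of the prediction. I'll descend and grasp it.

apply_moves(moves=[[[-0.01, 0, 1, 0, 0], [-0.01, 0, 1.7, 0, 0], [-0.01, 0, 1.87, 0, 0], [-0.01, 0, 1.87, 0, 0.5], [-0.01, 0, 1.87, 0, 1], [-0.01, 0, 1.87, 0, 1], [-0.01, 0, 1.87, 0, 1], [-0.01, 0, 1.87, 0, 1], [-0.01, 0, 1.87, 0, 1]]])

```text
time: 20.88
tool_pos: [0.4547, -0.1988, 0.2073]
ee_rot: [-3.141, 0.003, -3.141]
wrist_force: [-0.7, 1.4, 6.5]
width: 0.065
finger_force: 30.0
```

Run:
```python
from h import *
go(.5605,.0812,.254,np.pi)
```

```text
units [-2.118e+00  5.599e+00 -9.340e-01  2.000e-03]
```

apply_moves(moves=[[[0, 0, -0.7, 0, 1], [0, 0, -1.7, 0, 1], [-0.1, 0.4, -2.4, 0, 1], [-0.4, 1.2, -2.4, 0, 1], [-0.8, 2.2, -2.4, 0, 1], [-1.2, 3.2, -2.4, 0, 1], [-1.6, 4.2, -2.4, 0, 1], [-2, 5.1, -2.4, 0, 1], [-2.13, 5.6, -2.2, 0, 1], [-2.13, 5.6, -1.8, 0, 1]]])

```text
time: 22.12
tool_pos: [0.561, 0.0835, 0.2959]
ee_rot: [3.141, 0.002, -3.138]
wrist_force: [0.7, -0.4, -1.3]
width: 0.0652
finger_force: 30.0
```

Run:
```python
from h import *
st();go(.561,.0812,.258,np.pi); s=take('wrist','w6')
```

```text
time 22.125
tool_pos [0.561  0.0835 0.2959]
ee_rot [ 3.1412e+00  1.9000e-03 -3.1380e+00]
wrist_force [ 0.6633 -0.3653 -1.3228]
width 0.0652
finger_force 29.9998
units [ 0.001 -0.046  0.758  0.021]
```

View pics/w6.png

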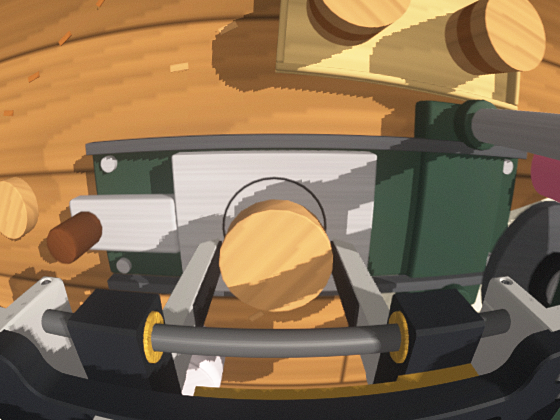

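The disc is held level and the ring mark is centred below it.

apply_moves(moves=[[[0, -0.01, 0.3, 0, 1], [0, -0.01, 0.6, 0, 1], [0, -0.01, 0.74, 0, 1], [0, -0.01, 0.76, 0, 1], [0, -0.01, 0.76, 0, 1]]])

```text
time: 22.8
tool_pos: [0.5606, 0.0808, 0.2581]
ee_rot: [3.141, 0.001, -3.142]
wrist_force: [-0.2, 0.1, -0.1]
width: 0.0651
finger_force: 30.0
```

Run:
```python
from h import *
s=load('w6'); print('ring pred',w2px(s,[.5605,.0812,.05],True),'ringfar',w2px(s,[.5215,.0812,.05],True)); print('disc meas', px2w(s,276,256,.109,True))
go(.561,.0812,.258,np.pi)
```

```text
ring pred (np.float64(273.51117557953353), np.float64(226.0484673403071)) ringfar (np.float64(273.5653120496911), np.float64(174.05567575235827))
disc meas [0.55705399 0.08292542 0.109     ]
units [-0.007  0.007  0.001  0.   ]
```

Run:
```python
from h import *
s=load('w6'); crop('w6',200,165,350,325,3.7,'c8')
for v in(200,312):print(px2w(s,276,v,.1106,True))
for u in(219,333):print(px2w(s,u,256,.1106,True))
```

```text
[0.52376797 0.08281823 0.1106    ]
[0.59466043 0.08304531 0.1106    ]
[0.55669458 0.05063817 0.1106    ]
[0.55654589 0.11522658 0.1106    ]
```

View pics/c8.png

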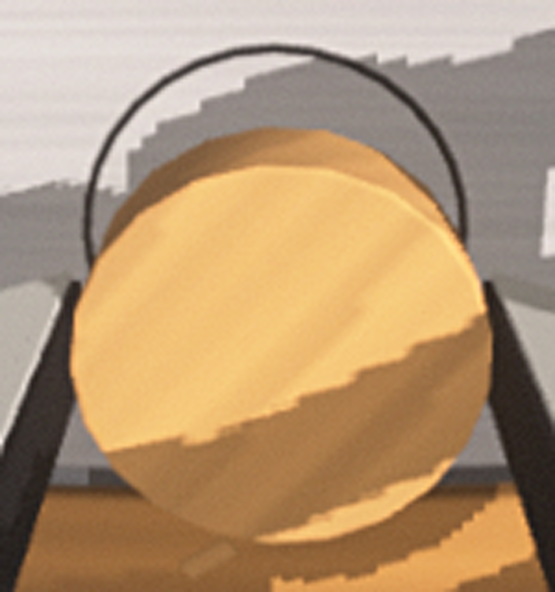

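Run:
```python
from h import *
s=load('w6')
for v in(209.6,311.8):print(px2w(s,276,v,.1106,True))
for v in(177.2,178.5):print(px2w(s,274.6,v,.05,True)+[.039,0,0])
for u in(200+87/3.7,200+465/3.7):print(px2w(s,u,165+220/3.7,.05,True))
```

```text
[0.5290684  0.08283455 0.1106    ]
[0.5945082 0.0830448 0.1106   ]
[0.56276849 0.08193571 0.05      ]
[0.56370966 0.08193762 0.05      ]
[0.55947159 0.04396554 0.05      ]
[0.55927064 0.12000246 0.05      ]
```

apply_moves(moves=[[[-0.015, 0.025, 0, 0, 1], [-0.015, 0.025, 0, 0, 1], [-0.015, 0.025, 0, 0, 0.2], [-0.015, 0.025, 0, 0, 0], [-0.015, 0.025, 0, 0, 0], [-0.015, 0.025, 0, 0, 0], [-0.015, 0.025, -0.6, 0, 0], [-0.015, 0.025, -1.6, 0, 0], [-0.015, 0.025, -2.4, 0, 0], [-0.015, 0.025, -2.4, 0, 0]]])

```text
time: 24.05
tool_pos: [0.5618, 0.0822, 0.3824]
ee_rot: [3.141, 0.009, -3.141]
wrist_force: [0.6, -0.4, -0.0]
width: 0.0941
finger_force: 0.0
```

Run:
```python
from h import *
st();take('wrist','w7');go(.558,-.208,.30,np.pi)
crop('w7',150,120,400,320,3,'c9')
s=load('w7'); print(w2px(s,[.5615,.0817,.05],True),w2px(s,[.5615,.0817,.072],True))
```

```text
time 24.05
tool_pos [0.5618 0.0822 0.3824]
ee_rot [ 3.1411  0.0092 -3.1412]
wrist_force [ 0.6128 -0.4108 -0.0281]
width 0.0941
finger_force 0.0
units [ 7.000e-02 -5.805e+00  1.588e+00  2.000e-03]
(np.float64(275.7238576482218), np.float64(194.10411719807763)) (np.float64(275.7500897247091), np.float64(200.17897126259734))
```

View pics/c9.png

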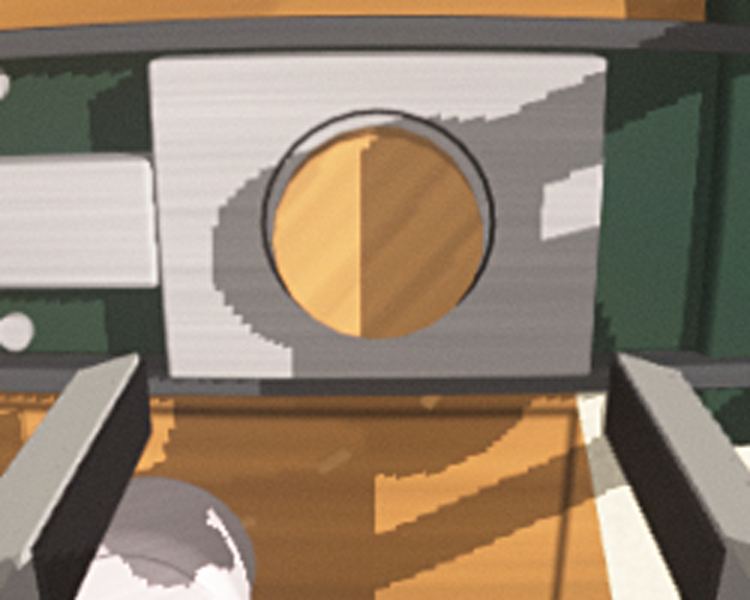

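The disc lies inside the ring, about 3 mm towards -x, which is within tolerance. I've now viewed 15 pictures, one over the allowance of 14, so I'll view no more and use numeric detection for the rest.

apply_moves(moves=[[[0, -0.6, 0, 0, 0], [0, -1.6, 0, 0, 0], [0, -2.7, 0, 0, 0], [0.04, -3.8, 0, 0, 0], [0.08, -4.9, 0, 0, 0], [0.08, -5.6, 0.4, 0, 0], [0.08, -5.81, 1.2, 0, 0], [0.08, -5.81, 1.68, 0, 0], [0.08, -5.81, 1.68, 0, 0], [0.08, -5.81, 1.68, 0, 0]]])

```text
time: 25.35
tool_pos: [0.5574, -0.2081, 0.2935]
ee_rot: [3.141, -0.0, -3.141]
wrist_force: [-0.1, -0.6, 0.0]
width: 0.094
finger_force: 0.0
```

```bash
cat >> h.py <<'E'
def disc(s,X,rad=.033,box=60,p2=20):
    "Hough-detect a disc's top circle near world X in a wrist picture; returns world candidates"
    u,v=w2px(s,X,True); ue,_=w2px(s,[X[0],X[1]+rad,X[2]],True); r=abs(ue-u)
    g=cv2.GaussianBlur(cv2.cvtColor(s['image'],cv2.COLOR_RGB2GRAY),(3,3),0)
    x0,y0=int(max(0,u-box-r)),int(max(0,v-box-r)); g=g[y0:int(v+box+r),x0:int(u+box+r)]
    g=cv2.resize(g,None,fx=3,fy=3,interpolation=cv2.INTER_CUBIC)
    c=cv2.HoughCircles(g,cv2.HOUGH_GRADIENT,1.5,15,param1=60,param2=p2,minRadius=int(3*r*.92),maxRadius=int(3*r*1.08))
    print('pred',np.round([u,v,r],1))
    if c is None: print('none'); return
    for a,b,q in c[0][:3]: print(np.round([x0+a/3,y0+b/3,q/3],1),np.round(px2w(s,x0+a/3,y0+b/3,X[2],True),4))
E
python3 - <<'E'
from h import *
disc(load('w5'),[.4538,-.1983,.022]); disc(load('w7'),[.5615,.0817,.072])
st();s=take('wrist','w8'); disc(s,[.558,-.2085,.022])
E
```

```text
pred [275.8 216.4  39.6]
[275.8 213.2  41. ] [ 0.451  -0.1983  0.022 ]
[276.2 218.2  39. ] [ 0.4554 -0.1979  0.022 ]
pred [275.8 200.2  35.5]
[274.8 193.8  37.7] [0.5553 0.0808 0.072 ]
[276.2 199.8  34.9] [0.5611 0.0822 0.072 ]
[280.2 195.2  34.9] [0.5568 0.0859 0.072 ]
time 25.35
tool_pos [ 0.5574 -0.2081  0.2935]
ee_rot [ 3.1413e+00 -4.0000e-04 -3.1410e+00]
wrist_force [-0.1483 -0.6255  0.0011]
width 0.094
finger_force 0.0
pred [276.1 217.4  40.2]
[276.2 216.2  39.2] [ 0.5571 -0.2084  0.022 ]
[277.2 221.8  41.4] [ 0.5618 -0.2075  0.022 ]
[280.8 213.8  38.6] [ 0.5549 -0.2047  0.022 ]
```

apply_moves(moves=[[[0, 0, 1, 0, 0], [0, 0, 1.65, 0, 0], [0, 0, 1.79, 0, 0], [0, 0, 1.79, 0, 0.5], [0, 0, 1.79, 0, 1], [0, 0, 1.79, 0, 1], [0, 0, 1.79, 0, 1], [0, 0, 1.79, 0, 1], [0, 0, 1.79, 0, 1]]])

```text
time: 26.52
tool_pos: [0.5579, -0.2084, 0.2059]
ee_rot: [-3.141, 0.003, -3.141]
wrist_force: [-0.0, -0.2, 5.6]
width: 0.0654
finger_force: 30.0
```

Run:
```python
from h import *
go(.5615,.0815,.35,np.pi)
```

```text
units [-7.400e-02  5.798e+00 -2.881e+00  2.000e-03]
```

apply_moves(moves=[[[0, 0, -0.7, 0, 1], [0, 0, -1.7, 0, 1], [0, 0.4, -2.6, 0, 1], [0, 1.2, -2.9, 0, 1], [-0.04, 2.2, -2.9, 0, 1], [-0.08, 3.3, -2.9, 0, 1], [-0.08, 4.4, -2.9, 0, 1], [-0.08, 5.3, -2.7, 0, 1], [-0.08, 5.8, -2.5, 0, 1], [-0.08, 5.8, -2.3, 0, 1]]])

```text
time: 27.78
tool_pos: [0.5609, 0.0832, 0.3183]
ee_rot: [-3.141, -0.001, -3.138]
wrist_force: [0.5, 0.4, -0.7]
width: 0.0657
finger_force: 30.0
```

apply_moves(moves=[[[0, 0, 0, 0, 1], [0, 0, 0, 0, 1]]])

```text
time: 28.02
tool_pos: [0.5614, 0.0805, 0.3193]
ee_rot: [-3.141, 0.0, 3.14]
wrist_force: [0.0, -0.4, -0.5]
width: 0.0652
finger_force: 30.0
```

Run:
```python
from h import *
st();go(.5617,.0815,.2782,np.pi)
```

```text
time 28.025
tool_pos [0.5614 0.0805 0.3193]
ee_rot [-3.1412e+00  2.0000e-04  3.1402e+00]
wrist_force [ 0.0437 -0.365  -0.4987]
width 0.0652
finger_force 29.9999
units [-0.006  0.02   0.823 -0.008]
```

apply_moves(moves=[[[-0.01, 0.01, 0.4, 0, 1], [-0.01, 0.01, 0.7, 0, 1], [-0.01, 0.01, 0.81, 0, 1], [-0.01, 0.01, 0.82, 0, 1], [-0.01, 0.01, 0.82, 0, 1]]])

```text
time: 28.65
tool_pos: [0.5619, 0.0821, 0.2786]
ee_rot: [3.141, 0.001, -3.141]
wrist_force: [-0.4, 0.9, -0.5]
width: 0.0652
finger_force: 30.0
```

apply_moves(moves=[[[0, 0, 0, 0, 0.2], [0, 0, 0, 0, 0], [0, 0, 0, 0, 0], [0, 0, 0, 0, 0], [0, 0, -0.6, 0, 0], [0, 0, -1.6, 0, 0], [0, 0, -2.2, 0, 0], [0, 0, -2.2, 0, 0], [0, 0, -2.2, 0, 0]]])

```text
time: 29.78
tool_pos: [0.5615, 0.0822, 0.3864]
ee_rot: [3.142, -0.003, -3.141]
wrist_force: [-0.2, 0.1, 0.2]
width: 0.0942
finger_force: 0.0
```

Run:
```python
from h import *
st();s=take('wrist','w9');disc(s,[.5605,.081,.094],box=25)
go(.588,-.394,.30,np.pi)
```

```text
time 29.775
tool_pos [0.5615 0.0822 0.3864]
ee_rot [ 3.1416e+00 -2.5000e-03 -3.1412e+00]
wrist_force [-0.179   0.1184  0.2426]
width 0.0942
finger_force 0.0
pred [275.2 208.8  37.5]
[276.2 199.2  39.5] [0.5519 0.0819 0.094 ]
[278.2 207.8  39.5] [0.5596 0.0837 0.094 ]
[278.2 214.2  40. ] [0.5655 0.0837 0.094 ]
units [-5.280e-01 -9.524e+00  1.715e+00  2.000e-03]
```

apply_moves(moves=[[[0, -0.7, 0, 0, 0], [0, -1.7, 0, 0, 0], [-0.1, -2.8, 0, 0, 0], [-0.2, -3.9, 0, 0, 0], [-0.3, -5, 0, 0, 0], [-0.4, -6.1, 0, 0, 0], [-0.5, -7.2, 0, 0, 0], [-0.53, -8.3, 0, 0, 0], [-0.53, -9.2, 0, 0, 0], [-0.53, -9.52, 0.5, 0, 0]]])

```text
time: 31.08
tool_pos: [0.5878, -0.397, 0.362]
ee_rot: [-3.141, 0.0, 3.139]
wrist_force: [0.2, 0.7, -0.5]
width: 0.0939
finger_force: 0.0
```

apply_moves(moves=[[[0, 0, 0.6, 0, 0], [0, 0, 1.2, 0, 0], [0, 0, 1.2, 0, 0], [0, 0, 1.2, 0, 0]]])

```text
time: 31.58
tool_pos: [0.5885, -0.3938, 0.303]
ee_rot: [3.141, -0.0, -3.141]
wrist_force: [-0.2, -0.4, 0.2]
width: 0.0937
finger_force: 0.0
```

Run:
```python
from h import *
st();s=take('wrist','w10');disc(s,[.588,-.394,.022])
go(.588,-.394,.204,np.pi)
```

```text
time 31.575
tool_pos [ 0.5885 -0.3938  0.303 ]
ee_rot [ 3.1411e+00 -5.0000e-04 -3.1411e+00]
wrist_force [-0.1834 -0.3959  0.1728]
width 0.0937
finger_force 0.0
pred [276.2 212.6  39. ]
[276.2 210.2  38.9] [ 0.5859 -0.3939  0.022 ]
[277.2 215.8  39.9] [ 0.5908 -0.3931  0.022 ]
[283.2 232.8  41.7] [ 0.6062 -0.3879  0.022 ]
units [ 0.013 -0.004  2.007  0.003]
```

apply_moves(moves=[[[0.02, 0, 1, 0, 0], [0.02, 0, 1.8, 0, 0], [0.02, 0, 1.98, 0, 0], [0.02, 0, 1.98, 0, 0.5], [0.02, 0, 1.98, 0, 1], [0.02, 0, 1.98, 0, 1], [0.02, 0, 1.98, 0, 1], [0.02, 0, 1.98, 0, 1], [0.02, 0, 1.98, 0, 1]]])

```text
time: 32.75
tool_pos: [0.588, -0.394, 0.2066]
ee_rot: [-3.14, 0.003, -3.141]
wrist_force: [0.3, 0.7, 7.0]
width: 0.0657
finger_force: 30.0
```

Run:
```python
from h import *
go(.5617,.0815,.36,np.pi)
```

```text
units [ 5.210e-01  9.510e+00 -3.068e+00  3.000e-03]
```

Place target z: 0.2066 + 0.094 = 0.3006.

apply_moves(moves=[[[0, 0, -0.7, 0, 1], [0, 0, -1.8, 0, 1], [0, 0.3, -2.8, 0, 1], [0, 1, -3.1, 0, 1], [0.1, 2, -3.1, 0, 1], [0.2, 3.1, -3.1, 0, 1], [0.3, 4.2, -3.1, 0, 1], [0.4, 5.3, -3.1, 0, 1], [0.5, 6.4, -3.1, 0, 1], [0.52, 7.4, -3.1, 0, 1]]])

```text
time: 34.0
tool_pos: [0.5606, -0.022, 0.3591]
ee_rot: [-3.142, 0.0, -3.141]
wrist_force: [0.6, 0.3, -0.3]
width: 0.0653
finger_force: 30.0
```

apply_moves(moves=[[[0, 0.9, 0, 0, 1], [0, 1.6, 0, 0, 1], [0, 2, 0.2, 0, 1], [0, 2.11, 0.4, 0, 1], [0, 2.11, 0.5, 0, 1], [0, 2.11, 0.5, 0, 1], [0, 2.11, 0.5, 0, 1]]])

```text
time: 34.88
tool_pos: [0.5615, 0.0807, 0.3344]
ee_rot: [-3.141, 0.0, 3.14]
wrist_force: [0.1, 0.4, 0.2]
width: 0.0653
finger_force: 30.0
```

Run:
```python
from h import *
st();go(.5618,.0815,.301,np.pi)
```

```text
time 34.875
tool_pos [0.5615 0.0807 0.3344]
ee_rot [-3.1414e+00  5.0000e-04  3.1404e+00]
wrist_force [0.1231 0.353  0.1613]
width 0.0653
finger_force 29.9997
units [-0.007  0.015  0.668 -0.007]
```

apply_moves(moves=[[[-0.01, 0.01, 0.3, 0, 1], [-0.01, 0.01, 0.55, 0, 1], [-0.01, 0.01, 0.65, 0, 1], [-0.01, 0.01, 0.67, 0, 1], [-0.01, 0.01, 0.67, 0, 1]]])

```text
time: 35.5
tool_pos: [0.5617, 0.0823, 0.3006]
ee_rot: [3.142, 0.0, -3.141]
wrist_force: [-0.8, -0.8, 0.8]
width: 0.0654
finger_force: 30.0
```

apply_moves(moves=[[[0, 0, 0, 0, 0.2], [0, 0, 0, 0, 0], [0, 0, 0, 0, 0], [0, 0, 0, 0, 0], [0, 0, -0.6, 0, 0], [0, 0, -1.6, 0, 0], [0, -0.7, -2, 0, 0.4], [0, -1.7, -2, 0, 0.4], [0, -2.6, -2, 0, 0.4], [0, -3.1, -2, 0, 0.4]]])

```text
time: 36.75
tool_pos: [0.5616, -0.0748, 0.4007]
ee_rot: [-3.141, 0.0, 3.14]
wrist_force: [-0.2, 0.5, 0.1]
width: 0.0583
finger_force: 0.0
```

Run:
```python
from h import *
st();s=take('top','top4');go(.5615,-.073,.262,np.pi)
# numeric check: discs' old places vs earlier picture, and stack circle in top view
t=load('top0')
g=cv2.cvtColor(s['image'],cv2.COLOR_RGB2GRAY)
for c in((453,155),(442,280),(673,121)):
    u,v=int(220+c[0]/3.3),int(170+c[1]/3.3); print(u,v,load('top3')['image'][v-3:v+4,u-3:u+4].mean((0,1)).round(),s['image'][v-3:v+4,u-3:u+4].mean((0,1)).round())
u,v=w2px(s,[.5605,.081,.116]); print('pred',u,v)
x0,y0=int(u-40),int(v-40); gg=cv2.resize(g[y0:y0+80,x0:x0+80],None,fx=5,fy=5,interpolation=cv2.INTER_CUBIC)
c=cv2.HoughCircles(gg,cv2.HOUGH_GRADIENT,1.5,15,param1=60,param2=15,minRadius=58,maxRadius=78)
if c is not None:
  for a,b,q in c[0][:4]: print(np.round([x0+a/5,y0+b/5,q/5],1),np.round(px2w(s,x0+a/5,y0+b/5,.116),4))
```

```text
time 36.75
tool_pos [ 0.5616 -0.0748  0.4007]
ee_rot [-3.1412e+00  2.0000e-04  3.1400e+00]
wrist_force [-0.2291  0.5398  0.0894]
width 0.0583
finger_force 0.0
units [ 0.003  0.078  2.771 -0.023]
357 216 [153. 119.  86.] [ 70. 102.  98.]
353 254 [227. 183. 129.] [ 83. 121. 117.]
423 206 [150. 117.  85.] [193. 145.  97.]
pred 249.67746948889354 212.34379029660496
[249.4 212.4  13.2] [0.5605 0.0818 0.116 ]
[266.8 227.   12.8] [0.5236 0.0374 0.116 ]
[237.  220.4  15.1] [0.5398 0.1125 0.116 ]
[267.4 220.4  15.1] [0.5402 0.0361 0.116 ]
```

The top disc is at (0.5605, 0.0818), centred on the ring. Next I'll push the bed home.

apply_moves(moves=[[[0, 0.04, 1, 0, 0.4], [0, 0.04, 2, 0, 0.4], [0, 0.04, 2.6, 0, 0.4], [0, 0.04, 2.8, 0, 0.4], [0, 0.04, 2.8, 0, 0.7], [0, 0.04, 2.8, 0, 1], [0, 0.04, 2.8, 0, 1], [0, 0.04, 2.8, 0, 1], [0, 0.04, 2.8, 0, 1]]])

```text
time: 37.92
tool_pos: [0.5624, -0.0713, 0.2627]
ee_rot: [-3.14, 0.004, -3.141]
wrist_force: [-0.4, -1.7, 5.8]
width: 0.0295
finger_force: 30.0
```

apply_moves(moves=[[[0, 0.05, 0, 0, 1], [0, 0.15, 0, 0, 1], [0, 0.3, 0, 0, 1], [0, 0.5, 0, 0, 1], [0, 0.75, 0, 0, 1], [0, 1, 0, 0, 1], [0, 1.25, 0, 0, 1], [0, 1.5, 0, 0, 1], [0, 1.75, 0, 0, 1], [0, 2, 0, 0, 1]]])

```text
time: 39.17
tool_pos: [0.562, 0.0288, 0.2627]
ee_rot: [-3.139, 0.002, 3.141]
wrist_force: [-1.5, -3.4, 8.0]
width: 0.0295
finger_force: 30.0
```

apply_moves(moves=[[[0, 0.25, 0, 0, 1], [0, 0.5, 0, 0, 1], [0, 0.73, 0, 0, 1], [0, 0.93, 0, 0, 1], [0, 1.1, 0, 0, 1], [0, 1.23, 0, 0, 1], [0, 1.31, 0, 0, 1], [0, 1.35, 0, 0, 1], [0, 1.36, 0, 0, 1], [0, 1.36, 0, 0, 1]]])

```text
time: 40.42
tool_pos: [0.5618, 0.0963, 0.2627]
ee_rot: [-3.139, 0.001, 3.141]
wrist_force: [-3.2, -4.3, 7.4]
width: 0.0294
finger_force: 30.0
```

apply_moves(moves=[[[0, 0, 0, 0, 0.5], [0, 0, 0, 0, 0], [0, 0, 0, 0, 0], [0, 0, 0, 0, 0], [0, 0, 0, 0, 0], [0, -0.44, 0, 0, 0], [0, -0.44, -0.5, 0, 0], [0, -0.44, -1.5, 0, 0], [0, -0.44, -2.6, 0, 0], [0, -0.44, -3.7, 0, 0]]])

```text
time: 41.68
tool_pos: [0.5615, 0.0752, 0.4473]
ee_rot: [3.141, -0.0, -3.141]
wrist_force: [1.0, -0.6, 0.6]
width: 0.0938
finger_force: 0.0
```

apply_moves(moves=[[[0, 0, -0.6, 1, 0], [0, 0, -1.2, 2, 0], [0, 0, -1.8, 3, 0], [0, 0, -2, 4, 0], [0, 0, -2, 5, 0], [0, 0, -2, 6, 0], [0, 0, -2, 7, 0], [0, 0, -2, 8, 0], [0, 0, -2, 9, 0.3], [0, 0, -2, 9, 0.3]]])

```text
time: 42.92
tool_pos: [0.5617, 0.0752, 0.5456]
ee_rot: [-3.141, -0.0, 1.573]
wrist_force: [0.1, -0.1, -0.3]
width: 0.0772
finger_force: 0.0
```

Run:
```python
from h import *
st();go(.5605,.1943,.549)
```

```text
time 42.925
tool_pos [0.5617 0.0752 0.5456]
ee_rot [-3.1415e+00 -2.0000e-04  1.5732e+00]
wrist_force [ 0.0618 -0.1037 -0.295 ]
width 0.0772
finger_force 0.0
units [ 2.381 -0.019 -0.068  0.014]
```

apply_moves(moves=[[[1, 0, 0, 0, 0.3], [2, 0, 0, 0, 0.3], [2.38, -0.02, 0, 0, 0.3], [2.38, -0.02, 0.5, 0, 0.4], [2.38, -0.02, 1.21, 0, 0.5], [2.38, -0.02, 1.21, 0, 0.7], [2.38, -0.02, 1.21, 0, 1], [2.38, -0.02, 1.21, 0, 1], [2.38, -0.02, 1.21, 0, 1], [2.38, -0.02, 1.21, 0, 1]]])

```text
time: 44.18
tool_pos: [0.5607, 0.194, 0.4858]
ee_rot: [3.141, 0.0, 1.571]
wrist_force: [-3.5, -0.6, -2.4]
width: 0.0271
finger_force: 30.0
```

apply_moves(moves=[[[0, 0, 0, 0, 1], [0, 0, 0, 0, 1]]])

```text
time: 44.42
tool_pos: [0.5607, 0.194, 0.4858]
ee_rot: [3.141, 0.0, 1.571]
wrist_force: [-3.5, -2.8, -0.8]
width: 0.0276
finger_force: 30.0
```

```bash
python3 -c "
from h import *
arc(180,range(170,79,-10)); print(); arc(80,range(70,-1,-10))"
```

```text
[0.02, 0.19, 0.02] 170
[0.07, 0.38, 0.03] 160
[0.15, 0.55, 0.05] 150
[0.26, 0.71, 0.07] 140
[0.39, 0.84, 0.08] 130
[0.55, 0.95, 0.1] 120
[0.72, 1.03, 0.12] 110
[0.91, 1.08, 0.13] 100
[1.1, 1.1, 0.15] 90
[1.29, 1.08, 0.17] 80

[0.19, -0.05, 0.02] 70
[0.36, -0.13, 0.03] 60
[0.52, -0.24, 0.05] 50
[0.65, -0.38, 0.07] 40
[0.76, -0.53, 0.08] 30
[0.84, -0.71, 0.1] 20
[0.89, -0.89, 0.12] 10
[0.91, -1.08, 0.13] 0
```

apply_moves(moves=[[[0.02, 0.19, 0.02, 0, 1], [0.07, 0.38, 0.03, 0, 1], [0.15, 0.55, 0.05, 0, 1], [0.26, 0.71, 0.07, 0, 1], [0.39, 0.84, 0.08, 0, 1], [0.55, 0.95, 0.1, 0, 1], [0.72, 1.03, 0.12, 0, 1], [0.91, 1.08, 0.13, 0, 1], [1.1, 1.1, 0.15, 0, 1], [1.29, 1.08, 0.17, 0, 1]]])

```text
time: 45.68
tool_pos: [0.6152, 0.2596, 0.4772]
ee_rot: [3.138, -0.002, 1.571]
wrist_force: [3.9, -2.0, 2.4]
width: 0.0277
finger_force: 30.0
```

apply_moves(moves=[[[0.19, -0.05, 0.02, 0, 1], [0.36, -0.13, 0.03, 0, 1], [0.52, -0.24, 0.05, 0, 1], [0.65, -0.38, 0.07, 0, 1], [0.76, -0.53, 0.08, 0, 1], [0.84, -0.71, 0.1, 0, 1], [0.84, -0.71, 0.1, 0, 1], [0.84, -0.71, 0.1, 0, 1]]])

```text
time: 46.68
tool_pos: [0.5779, 0.3014, 0.4719]
ee_rot: [-3.138, -0.002, 1.573]
wrist_force: [-4.4, 3.3, 4.3]
width: 0.0272
finger_force: 30.0
```

```bash
python3 -c "
from h import *
arc(20,[14,8,2,-4]); print(); arc(-4,[-8,-12,-16,-20,-24,-28])"
```

```text
[0.03, -0.11, 0.01] 14
[0.06, -0.22, 0.02] 8
[0.07, -0.34, 0.03] 2
[0.06, -0.45, 0.04] -4

[-0.01, -0.08, 0.01] -8
[-0.02, -0.15, 0.01] -12
[-0.04, -0.23, 0.02] -16
[-0.06, -0.3, 0.03] -20
[-0.09, -0.37, 0.03] -24
[-0.13, -0.44, 0.04] -28
```

apply_moves(moves=[[[0.03, -0.11, 0.01, 0, 1], [0.06, -0.22, 0.02, 0, 1], [0.07, -0.34, 0.03, 0, 1], [0.06, -0.45, 0.04, 0, 1]]])

```text
time: 47.18
tool_pos: [0.5571, 0.3035, 0.4703]
ee_rot: [3.137, -0.001, 1.57]
wrist_force: [6.6, 2.8, 4.8]
width: 0.0273
finger_force: 30.0
```

apply_moves(moves=[[[-0.01, -0.08, 0.01, 0, 1], [-0.02, -0.15, 0.01, 0, 1], [-0.02, -0.15, 0.01, 0, 1]]])

```text
time: 47.55
tool_pos: [0.5497, 0.3025, 0.4697]
ee_rot: [3.138, -0.001, 1.57]
wrist_force: [5.3, 1.2, 4.2]
width: 0.0272
finger_force: 30.0
```

apply_moves(moves=[[[-0.02, -0.07, 0.01, 0, 1], [-0.03, -0.14, 0.02, 0, 1], [-0.03, -0.14, 0.02, 0, 1]]])

```text
time: 47.92
tool_pos: [0.5429, 0.3007, 0.4691]
ee_rot: [3.136, -0.001, 1.57]
wrist_force: [6.3, 1.1, 4.9]
width: 0.0278
finger_force: 30.0
```

apply_moves(moves=[[[-0.03, -0.07, 0.01, 0, 1], [-0.04, -0.1, 0.01, 0, 1], [-0.04, -0.1, 0.01, 0, 1]]])

```text
time: 48.3
tool_pos: [0.5382, 0.2988, 0.4686]
ee_rot: [3.135, -0.001, 1.57]
wrist_force: [8.5, 1.0, 4.8]
width: 0.0273
finger_force: 30.0
```

apply_moves(moves=[[[-0.03, -0.05, 0.01, 0, 1], [-0.05, -0.1, 0.01, 0, 1], [-0.05, -0.1, 0.01, 0, 1]]])

```text
time: 48.68
tool_pos: [0.5333, 0.2963, 0.4682]
ee_rot: [3.135, -0.001, 1.57]
wrist_force: [7.3, 2.5, 5.7]
width: 0.0274
finger_force: 30.0
```

apply_moves(moves=[[[-0.03, -0.05, 0.01, 0, 1], [-0.06, -0.09, 0.01, 0, 1], [-0.06, -0.09, 0.01, 0, 1]]])

```text
time: 49.05
tool_pos: [0.5289, 0.2935, 0.4677]
ee_rot: [3.134, -0.002, 1.57]
wrist_force: [7.9, 3.0, 4.9]
width: 0.0275
finger_force: 30.0
```

apply_moves(moves=[[[0, 0, 0, 0, 1], [0, 0, 0, 0, 1]]])

```text
time: 49.3
tool_pos: [0.5289, 0.2935, 0.4677]
ee_rot: [3.134, -0.002, 1.57]
wrist_force: [8.6, 2.6, 4.6]
width: 0.0277
finger_force: 30.0
```

apply_moves(moves=[[[-0.03, -0.04, 0.01, 0, 1], [-0.06, -0.08, 0.01, 0, 1], [-0.06, -0.08, 0.01, 0, 1], [-0.06, -0.08, 0.01, 0, 1]]])

```text
time: 49.8
tool_pos: [0.525, 0.2906, 0.4673]
ee_rot: [3.134, -0.002, 1.57]
wrist_force: [9.0, 3.1, 5.5]
width: 0.0273
finger_force: 30.0
```

apply_moves(moves=[[[0, 0, 0, 0, 0.6], [0, 0, 0, 0, 0.4], [0, 0, 0, 0, 0.4], [0, 0, 0, 0, 0.4], [0, 0, -0.6, 0, 0.4], [0, 0, -1.5, 0, 0.4], [0, 0, -1.8, 0, 0.4], [-1, -1, -1.8, 0, 0.4], [-2, -2, -1.8, 0, 0.4], [-3, -3, -1.8, 0, 0.4]]])

```text
time: 51.05
tool_pos: [0.3897, 0.1571, 0.5557]
ee_rot: [-3.14, 0.001, 1.572]
wrist_force: [-0.1, -1.2, -0.0]
width: 0.0567
finger_force: 0.0
```

apply_moves(moves=[[[-1, -0.5, 0, 0, 0.4], [-2, -1, 0, 0, 0.4], [-3, -1.2, 0, 0, 0.4], [-4, -1.2, 0, 0, 0.4], [-5, -1.2, 0, 0, 0.4], [-5, -1.2, 0, 0, 0.4], [-5, -1.2, 0, 0, 0.4]]])

```text
time: 51.92
tool_pos: [0.3311, -0.0916, 0.5561]
ee_rot: [-3.141, -0.001, 1.571]
wrist_force: [-0.2, -0.5, -0.2]
width: 0.0562
finger_force: 0.0
```

Run:
```python
from h import *
st(); s=take('top','top5'); c=take('scene','scene5')
def dark(s,X,h=14):
    u,v=w2px(s,X); x0,y0=int(u-h),int(v-h); im=s['image'][y0:y0+2*h,x0:x0+2*h].astype(int)
    m=(im[...,0]<150)&(im[...,0]>im[...,1]*1.6)&(im[...,0]>im[...,2]*1.8)
    ys,xs=np.nonzero(m); print('pred',np.round([u,v],1),'blob',len(xs),xs.mean()+x0,ys.mean()+y0)
dark(s,[.525,.2906,.302]); dark(s,[.5605,.0945,.095]); dark(c,[.525,.2906,.28],18)
# same pixel measure on the start pictures, for reference
dark(load('top0'),[.5605,.303,.304]); dark(load('top0'),[.5605,.0945,.095]); dark(load('scene0'),[.5605,.303,.28],18)
# feet in tray, discs in the scene view
for n,X in(('foot',[.386,.141,.072]),('fin',[.395,.262,.072]),('fin0',[.395,.262,.072])):
    q=load('top0') if n=='fin0' else s
    u,v=w2px(q,X); print(n,u,v,q['image'][int(v)-3:int(v)+4,int(u)-3:int(u)+4].mean((0,1)).round())
cc=c['image'][300:360,300:350]; d0=load('scene0')['image'][300:360,300:350]; print('scene press diff',np.abs(cc.astype(int)-d0).mean())
```

```text
time 51.925
tool_pos [ 0.3311 -0.0916  0.5561]
ee_rot [-3.1413e+00 -9.0000e-04  1.5710e+00]
wrist_force [-0.2256 -0.5242 -0.2415]
width 0.0562
finger_force 0.0
pred [139.5 220.8] blob 1 138.0 222.0
pred [245.1 213. ] blob 0 nan nan
pred [363.7 266.7] blob 110 363.3272727272727 269.9727272727273
pred [133.8 203.4] blob 0 nan nan
pred [245.1 213. ] blob 0 nan nan
pred [349.5 277.5] blob 138 352.15942028985506 275.52173913043475
foot 226.98028214224024 280.71304857777 [223. 177. 125.]
fin 180.3917186982094 276.9476041461251 [223. 177. 125.]
fin0 180.3917186982094 276.9476041461251 [225. 179. 127.]
scene press diff 5.059888888888889<stdin>:6: RuntimeWarning: Mean of empty slice.
  ret = ret.dtype.type(ret / rcount)
```

Run:
```python
from h import *
print(ticket.close_job())
```

```text
the job is handed in; nothing more can be done
None
```

I handed the job in at about 52 s: the foot stands in the tray, and the three discs are stacked on the home bed, clamped with about 9 N at the knob (the screw was left-handed). The hand-in gave no verdict, I judged the stack and grip from numbers rather than a final picture, and I viewed 15 pictures, one over the limit of 14.

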